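Sweep board offcuts from the cutting mat into the scrap pan

TASK

Clear the packing table's cutting mat: with the fingertips or the outside of the fingers, sweep the three thick board offcuts (the square, the oblong and the L-shaped one) over the sloping lip of the scrap pan, so that each lies flat inside it, well past the lip. Only push them along the surface, gently: do not pinch, squeeze or lift them. Leave everything else on the table where it stands, the finished square frame with the window included.

Things in the scene. Friction and masses are not known exactly. Their poses are not given: they have to be found in the camera images.
- pan: aluminium scrap pan fixed on the mat, open in front. Origin: middle of its lip's inner edge, at mat level; y points into the pan, x along the lip. Inside: 220 mm wide (x -110 to 110), 162 mm deep (y 0 to 162), floor 3 mm above the mat; walls 3 mm thick, 41 mm tall above the mat (back rim 45)
- lip (a point): front edge of the pan's sloping lip, its middle, at mat level. The lip is a smooth ramp 226 mm wide and 34 mm long in y, from just below the mat's face here to 3 mm above it at the pan's origin. Axes as the pan's
- mat: teal cutting mat, fixed flat on the table, 440 mm (x) x 720 mm (y), 3 mm thick. Origin: centre of its underside, so its top is at z = 3 mm. All that is listed here stands on it, except the pencil cup (on the bare table)
- offcut_square: loose block of brown laminated solid board, 42 x 42 mm, 18 mm thick, about 22 g. Origin: centre of the underside, z up, sides along x and y
- offcut_oblong: loose block of brown laminated solid board, 56 mm (x) x 38 mm (y), 18 mm thick, about 25 g. Origin: centre of the underside, z up
- offcut_ell: loose L-shaped block of brown laminated solid board, 50 x 50 mm outline with legs 24 mm wide, 18 mm thick, about 21 g. Origin: centre of the 50 mm outline at the underside, z up; the missing quarter (26 x 26 mm) is at +x +y
- glue_pot: bystander: small round jar, 42 mm diameter, 55 mm tall, among the offcuts, loose. Origin: centre of the underside
- insert: bystander: finished carton insert, a loose square board frame 100 x 100 mm, 12 mm thick, with a 56 mm square window. Origin: centre of the underside
- tape_roll: bystander: clear tape roll lying flat, ring of 84 mm outer diameter, 24 mm tall, loose. Origin: centre of the underside
- weight: bystander: round steel paper weight, 44 mm diameter, 48 mm tall, loose. Origin: centre of the underside
- folder: bystander: flat wooden folding stick, 130 mm (x) x 18 mm x 6 mm, loose. Origin: centre of the underside
- pencil_cup: bystander: white ceramic cup, 72 mm diameter, 90 mm tall, loose, on the bare table. Origin: centre of the underside

How it is judged:
At the end, for the whole second after the job is handed in: All three offcuts lie flat (within 0.12 rad) and at rest on the pan's floor, each one's centre between the pan's walls and at least 16 mm past the inner edge of the lip; every bystander stands within 10 mm of where it began (y of offcut_square in the frame of pan between 0.016 and 0.16 m and x of offcut_square in the frame of pan between -0.11 and 0.11 m and z of each of offcut_square, offcut_oblong, offcut_ell in the frame of pan below 0.01 m and angle between each of offcut_square, offcut_oblong, offcut_ell's own z axis and vertical below 0.12 rad and linear speed of each of offcut_square, offcut_oblong, offcut_ell below 0.02 m/s and y of offcut_oblong in the frame of pan between 0.016 and 0.16 m and x of offcut_oblong in the frame of pan between -0.11 and 0.11 m and y of offcut_ell in the frame of pan between 0.016 and 0.16 m and x of offcut_ell in the frame of pan between -0.11 and 0.11 m and distance of each of glue_pot, insert, tape_roll, weight, folder, pencil_cup from where it was at the start of the episode below 0.01 m); the robot touches nothing.
It fails at once if an offcut is lifted more than 30 mm above the mat (height (world z) of any of offcut_square, offcut_oblong, offcut_ell above 0.033 m).
It fails at once if the fingers pinch or press an offcut with more than 15 N (contact force between the fingers and offcut_square above 15 N or contact force between the fingers and offcut_oblong above 15 N or contact force between the fingers and offcut_ell above 15 N).
It fails at once if a bystander (glue pot, insert, tape roll, weight, folding stick, cup) is moved more than 10 mm (distance of any of glue_pot, insert, tape_roll, weight, folder, pencil_cup from where it was at the start of the episode above 0.01 m).
It fails at once if a bystander is tipped over (angle between any of glue_pot, insert, tape_roll, weight, folder, pencil_cup's own z axis and vertical above 0.3 rad).
It also fails if it takes over 70 s, if anything falls off the work surface, if the arm or the gripper's body presses on something with over 40 N, if the wrist force passes 120 N, or if a joint passes its speed limit or range.

ROBOT

A 7-joint arm with a two-finger parallel gripper is mounted at the origin on the work surface. World frame = base frame: x ahead of the robot, y to its left, z up, the work surface at z = 0. Lengths are in m, angles in rad, forces in N, time in s.
With the tool pointing down it reaches from about 0.4 to 0.85 m from the base axis. Payload 10.4 kg.
Tool frame: the origin (TCP) lies at the very end of the fingers, on their centre line; the grasp point (between the pads) lies 19 mm behind it; z points along the fingers, y is the line along which they close (so a half turn about z gives the same grasp; the last joint's range is limited). The gripper opens to 87 mm and grips with 3 to 60 N. Pads are 19 mm wide; open, the fingers measure 117 mm over their backs; the gripper's body (75 mm by 190 mm) begins 51 mm behind the grasp point.
Start: joints at [1.312, 0.332, -0.065, 1.46, 0.022, 1.35, -0.088], TCP at [0.146, -0.608, 0.201] pointing down, gripper open.
Joint ranges: [-2.6, 2.6], [-0.5, 2.12], [-1.47, 1.34], [0.16, 2.42], [-1.27, 4.41], [0.06, 2.06], [-2.6, 2.6]. Speed limits (rad/s): [2.22, 2.22, 2.79, 2.79, 3.14, 3.14, 3.14].

INTERFACE

Orientations are given as a unit quaternion [x, y, z, w].
In Python, from bench import * gives the robot as it stands.
- The arm moves only by the tool carry_out, never from a script. Its argument "deltas" is a list of rows, each an object with "hand": the finger opening in mm, from 0 to 87; "dp": the shift along the tool's x, y, z each as a share of 250 mm, from -1 to 1, a list of three; "spin": the turn about the tool's z as a share of pi rad, from -1 to 1. In form: [{"hand": hand, "dp": [dx, dy, dz], "spin": spin}, ...]. A call has 1 to 20 rows; each row is the pose to reach, as a shift and turn from the pose commanded when the call began, along the tool's axes at that moment, turning the shorter way round; what a row does not reach only later rows make up. A row lasts 1/10 s, in which the tool goes at most 50 mm and 8.59 degrees, less where a joint would pass 70% of its speed; a pose out of reach is approached as far as the arm can. A call with a number of a shift or a turn outside -1 to 1 is refused whole. A call with a gripper value outside its range is refused whole. The fingers move at their own pace and stop on an object; "force" is the grip in N (left out, the last holds). Time passes only in rows, so rows that repeat a pose let the fingers close. It gives the time, the measured TCP pose, the force, the opening and the grip force at its end, in the units of the state.
- read_state(): the state, without advancing time (a new reading comes with each control period).
- camera(name): name is "side" or "top" or "wrist"; returns the picture (480x640x3 uint8, red, green, blue); there is no depth.
- get_calibration(name): a dict with "fx", "fy", "cx", "cy" (pixels), "k1" (the pictures are not rectified: a ray, as slopes to the right and down, at radius r is drawn at 1 + k1 r^2 times it, then the intrinsics apply), "R" (3x3) and "t" (3): a world point X has camera coordinates R X + t; the wrist camera has in their place "mount" (4x4, takes a point from camera to tool coordinates, whose origin is the TCP and whose axes are the flange's). Camera axes: x right, y down, z forward; pixel columns grow to the right and rows downward; lengths in m; the calibration is good to about 2 mm. A picture is of the moment at which its call begins: read the wrist's pose just before it. get_calibration takes no time and is no camera call.
- close_job(): hands the job in; it is judged then, once.
The state is a dict: "time": time; "joint_positions": joint angles; "joint_vel": joint speeds; "joint_torque": joint torques, N m; "ee_pos": TCP position; "eef_rot": TCP orientation; "ft_force": force on the tool from outside, world axes, zero at the start; "torque": the same for the moment, N m; "width": finger opening in m; "grip_force": force on a finger pad.
Only numpy, scipy, OpenCV 4.12 (cv2) and the standard library are available. Lean on these libraries where they do the work, as an engineer would, in place of code of your own. Each camera call takes 0.05 s, during which the arm holds its last target. There are 200 camera calls.

## Working session

There is one attempt and no reset: what is moved stays moved. The work goes in short steps, Python scripts to look and compute and a tool call to move; the robot and the scene stay as the last step left them, time stands still between calls to the robot, and variables do not carry over. Pictures are saved under pics/ and viewed, at most 10 in all, crops included, and the job is handed in when it is done.

Besides the shell and the picture viewer there is one more tool, called after "Emit:" as name(argument=value, ...) on one line, values as JSON. carry_out: Moves the arm, as the interface text tells. Its arguments: {"type":"object","properties":{"deltas":{"type":"array","items":{"type":"object","properties":{"hand":{"type":"number"},"dp":{"type":"array","items":{"type":"number","minimum":-1,"maximum":1}},"spin":{"type":"number","minimum":-1,"maximum":1}}}},"force":{"type":"number"}},"required":["deltas"]}

```bash
mkdir -p pics; ls
python3 - <<'E'
from bench import *
import cv2
s=read_state();print(s['time'],s['ee_pos'],s['eef_rot'],s['width'])
for n in('top','side'):
    cv2.imwrite(f'pics/{n}0.png',camera(n)[:,:,::-1]);print(n,get_calibration(n))
E
```

```text
pics
0.0 [ 0.14589648 -0.6072896   0.20062891] [ 9.93058392e-01  1.17620069e-01 -1.15805935e-04 -7.31635452e-04] 0.08696587508169534
top {'fx': 444.9481000579731, 'fy': 444.9481000579731, 'cx': 318.7181319030324, 'cy': 246.0746493373666, 'k1': -0.09986818340963766, 'R': array([[-0.02663194, -0.99957048, -0.01223131],
       [-0.98938768,  0.02810503, -0.1425557 ],
       [ 0.14283823,  0.00830498, -0.9897112 ]]), 't': array([0.05762902, 0.56912857, 1.04746244])}
side {'fx': 569.4518080162673, 'fy': 569.4518080162673, 'cx': 322.2070959827084, 'cy': 249.81958828013356, 'k1': -0.04659988652124166, 'R': array([[ 0.94203691, -0.33550518, -0.0016534 ],
       [-0.25849393, -0.72264423, -0.64106646],
       [ 0.2138863 ,  0.60433567, -0.76748359]]), 't': array([-0.52478183,  0.20444758,  1.05902487])}
```

View pics/top0.png

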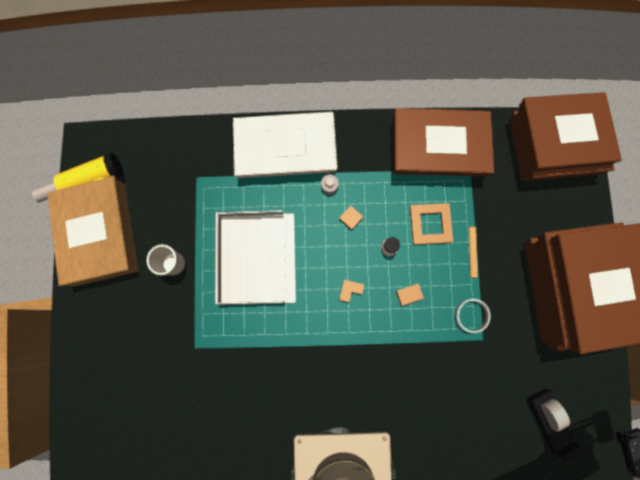

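View pics/side0.png

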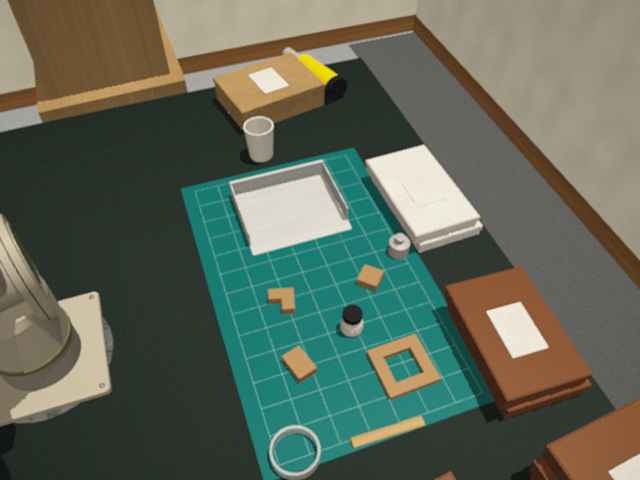

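The top view shows the pan at left (x 215–295, y 212–304, lip at its right edge). The square is at (351,217), the ell at (351,291) and the oblong at (411,294). The glue pot is at (391,246), the weight at (330,184) and the insert at (432,224). Next I'll measure these.

```bash
cat > h.py <<'E'
from bench import *
import cv2, numpy as np
def ray(name,uv,z):
    c=get_calibration(name);K=np.array([[c['fx'],0,c['cx']],[0,c['fy'],c['cy']],[0,0,1.]])
    p=np.asarray(uv,float).reshape(-1,1,2)
    # drawn = s*(1+k1 r^2), r of the undistorted slopes
    n=cv2.undistortPoints(p,K,np.array([c['k1'],0,0,0,0.])).reshape(-1,2)
    R=c['R'];o=-R.T@c['t'];d=np.c_[n,np.ones(len(n))]@R
    return (o+d*((z-o[2])/d[:,2])[:,None])[:,:2]
def offcuts(name,im,show=True):
    h=cv2.cvtColor(im,cv2.COLOR_RGB2HSV)
    m=cv2.inRange(h,(8,90,110),(22,255,255))
    out=[]
    for c in cv2.findContours(m,cv2.RETR_EXTERNAL,cv2.CHAIN_APPROX_NONE)[0]:
        a=cv2.contourArea(c)
        if a<120 or a>3000: continue
        w=ray(name,c[:,0],.021)
        if w[:,0].min()<.2 or w[:,0].max()>.85 or abs(w[:,1]).max()>.5: continue
        w2=(w*1000).astype(np.float32)
        M=cv2.moments(w2.reshape(-1,1,2)); 
        out.append((M['m10']/M['m00'],M['m01']/M['m00'],cv2.minAreaRect(w2),abs(M['m00']),
          cv2.approxPolyDP(w2.reshape(-1,1,2),6,True)[:,0].round()))
    return out
E
python3 - <<'E'
from h import *
np.set_printoptions(suppress=True,precision=0)
for n in('top','side'):
    im=cv2.imread(f'pics/{n}0.png')[:,:,::-1].copy()
    print(n)
    for o in offcuts(n,im):print('c %.0f %.0f'%o[:2],'rect',[np.round(v) for v in o[2]],'A %.0f'%o[3],o[4].tolist())
T=lambda p,z:print((ray('top',p,z)*1000).round().tolist())
T([[295,213],[295,303]],.003)       # lip front corners
T([[217,213],[217,304]],.044)       # back rim corners
T([[391,244],[330,182]],.055)       # pot, weight tops
print('side');S=lambda p,z:print((ray('side',p,z)*1000).round().tolist())
S([[251,251],[351,229]],.003);S([[230,182],[323,162]],.045);S([[352,313],[398,240]],.055)
E
python3 -c "
import cv2;i=cv2.imread('pics/top0.png')[165:355,190:490];cv2.imwrite('pics/crop0.png',cv2.resize(i,(780,494),interpolation=cv2.INTER_CUBIC))"
```

```text
top
c 447 -178 rect [array([ 447., -178.]), array([38., 57.]), np.float64(18.0)] A 1953 [[472.0, -198.0], [456.0, -148.0], [424.0, -156.0], [440.0, -209.0]]
c 463 -32 rect [array([457., -34.]), array([48., 50.]), np.float64(74.0)] A 1567 [[441.0, -7.0], [435.0, -26.0], [457.0, -34.0], [454.0, -59.0], [474.0, -62.0], [485.0, -18.0]]
c 550 -344 rect [array([ 548., -344.]), array([ 19., 127.]), np.float64(88.0)] A 1984 [[611.0, -341.0], [487.0, -335.0], [485.0, -345.0], [611.0, -354.0]]
c 644 -40 rect [array([643., -40.]), array([41., 43.]), np.float64(44.0)] A 1651 [[671.0, -40.0], [641.0, -13.0], [617.0, -42.0], [647.0, -66.0]]
c 623 -242 rect [array([ 623., -243.]), array([100., 100.]), np.float64(2.0)] A 9528 [[672.0, -289.0], [667.0, -191.0], [572.0, -199.0], [577.0, -293.0]]
side
c 548 -352 rect [array([ 548., -352.]), array([ 18., 128.]), np.float64(87.0)] A 2015 [[612.0, -356.0], [605.0, -346.0], [488.0, -341.0], [484.0, -348.0], [492.0, -358.0], [608.0, -364.0]]
c 448 -179 rect [array([ 449., -180.]), array([40., 61.]), np.float64(16.0)] A 2187 [[458.0, -146.0], [422.0, -160.0], [441.0, -213.0], [470.0, -205.0], [474.0, -195.0]]
c 624 -247 rect [array([ 624., -247.]), array([101., 102.]), np.float64(2.0)] A 9942 [[673.0, -195.0], [573.0, -200.0], [576.0, -298.0], [672.0, -296.0]]
c 464 -31 rect [array([458., -36.]), array([58., 50.]), np.float64(75.0)] A 1872 [[443.0, -3.0], [436.0, -36.0], [442.0, -28.0], [455.0, -33.0], [454.0, -57.0], [465.0, -68.0], [477.0, -63.0], [489.0, -19.0]]
c 647 -40 rect [array([646., -41.]), array([48., 44.]), np.float64(47.0)] A 1812 [[647.0, -11.0], [617.0, -46.0], [646.0, -70.0], [674.0, -37.0]]
[[663.0, 101.0], [434.0, 105.0]]
[[660.0, 293.0], [436.0, 292.0]]
[[569.0, -133.0], [728.0, 10.0]]
side
[[437.0, 120.0], [663.0, 107.0]]
[[440.0, 300.0], [663.0, 293.0]]
[[569.0, -132.0], [724.0, 3.0]]
```

View pics/crop0.png

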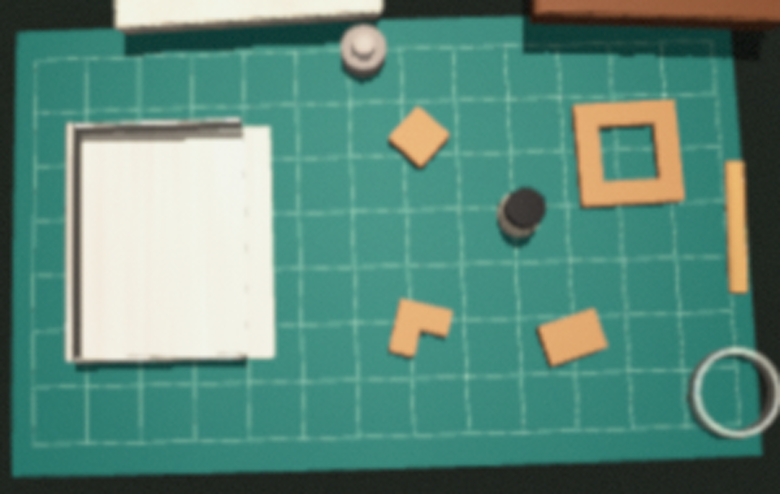

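Plan, with the pan's axes roughly along the world axes (lip front y≈105 mm, inner edge y≈139, inside x 439–659):
1. Ell: push from inside its notch.
2. Oblong: push from its short end.
3. Square: push by its rear corner, held in the gap between the fingers.

First I'll travel and turn.

Emit:
carry_out(deltas=[{"hand": 0, "dp": [0.795, -0.92, 0], "spin": -0.347}, {"hand": 0, "dp": [0.795, -0.92, 0], "spin": -0.347}, {"hand": 0, "dp": [0.795, -0.92, 0], "spin": -0.347}, {"hand": 0, "dp": [0.795, -0.92, 0], "spin": -0.347}, {"hand": 0, "dp": [0.795, -0.92, 0], "spin": -0.347}, {"hand": 0, "dp": [0.795, -0.92, 0], "spin": -0.347}, {"hand": 0, "dp": [0.795, -0.92, 0], "spin": -0.347}, {"hand": 0, "dp": [0.795, -0.92, 0], "spin": -0.347}, {"hand": 0, "dp": [0.795, -0.92, 0], "spin": -0.347}, {"hand": 0, "dp": [0.795, -0.92, 0], "spin": -0.347}, {"hand": 0, "dp": [0.795, -0.92, 0], "spin": -0.347}])

```text
time: 1.2
ee_pos: [0.2853, -0.3378, 0.2013]
eef_rot: [0.789, 0.615, 0.0, -0.0]
ft_force: [-0.2, 0.0, 0.1]
width: 0.007
grip_force: 0.0
```

```bash
cat >> h.py <<'E'
from scipy.spatial.transform import Rotation as Ro
def plan(*wps,deg=None):
    "print dp (shares) to world waypoints in mm, and spin so tool x points deg from +y toward +x"
    s=read_state();R=Ro.from_quat(s['eef_rot']).as_matrix()
    a=np.degrees(np.arctan2(R[0,0],R[1,0]))
    print('t %.1f'%s['time'],(s['ee_pos']*1000).round(1),'ang %.1f tilt %.3f'%(a,R[2,2]),'w',round(s['width'],4),s['ft_force'].round(1))
    for w in wps: print(w,((R.T@(np.array(w)/1000-s['ee_pos']))/.25).round(3).tolist())
    if deg is not None: print('spin',round(((deg-a+180)%360-180)/180,4))
E
python3 -c "
from h import *
plan((425,-67,120),(425,-67,11),deg=14)"
```

```text
t 1.2 [ 285.3 -337.8  201.3] ang 14.1 tilt -1.000 w 0.007 [-0.2  0.   0.1]
(425, -67, 120) [1.187, 0.277, 0.325]
(425, -67, 11) [1.187, 0.277, 0.761]
spin -0.0008
```

Emit:
carry_out(deltas=[{"hand": 0, "dp": [1.0, 0.277, 0.3], "spin": 0}, {"hand": 0, "dp": [1.0, 0.277, 0.3], "spin": 0}, {"hand": 0, "dp": [1.0, 0.277, 0.3], "spin": 0}, {"hand": 0, "dp": [1.0, 0.277, 0.3], "spin": 0}, {"hand": 0, "dp": [1.0, 0.277, 0.3], "spin": 0}, {"hand": 0, "dp": [1.0, 0.277, 0.3], "spin": 0}, {"hand": 0, "dp": [1.0, 0.277, 0.3], "spin": 0}, {"hand": 0, "dp": [1.0, 0.277, 0.3], "spin": 0}])

```text
time: 2.0
ee_pos: [0.4131, -0.1123, 0.1264]
eef_rot: [0.788, 0.615, -0.0, -0.0]
ft_force: [0.5, -0.4, 0.5]
width: 0.0006
grip_force: 0.0
```

```bash
python3 -c "
from h import *
plan((425,-67,60),(425,-67,11),deg=14)"
```

```text
t 2.0 [ 413.1 -112.3  126.4] ang 14.1 tilt -1.000 w 0.0006 [ 0.5 -0.4  0.5]
(425, -67, 60) [0.187, 0.002, 0.265]
(425, -67, 11) [0.187, 0.002, 0.461]
spin -0.0003
```

Emit:
carry_out(deltas=[{"hand": 0, "dp": [0.187, 0.002, 0.1], "spin": 0}, {"hand": 0, "dp": [0.187, 0.002, 0.2], "spin": 0}, {"hand": 0, "dp": [0.187, 0.002, 0.3], "spin": 0}, {"hand": 0, "dp": [0.187, 0.002, 0.38], "spin": 0}, {"hand": 0, "dp": [0.187, 0.002, 0.43], "spin": 0}, {"hand": 0, "dp": [0.187, 0.002, 0.461], "spin": 0}, {"hand": 0, "dp": [0.187, 0.002, 0.461], "spin": 0}, {"hand": 0, "dp": [0.187, 0.002, 0.461], "spin": 0}])

```text
time: 2.8
ee_pos: [0.4256, -0.0671, 0.0118]
eef_rot: [0.788, 0.615, 0.0, 0.0]
ft_force: [-0.5, -0.2, 0.2]
width: 0.0009
grip_force: 0.0
```

Run:
```python
from h import *
plan()
im=camera('side');cv2.imwrite('pics/s1.png',cv2.resize(im[180:400,180:440,::-1],(780,660))[:600])
```

```text
t 2.8 [425.6 -67.1  11.8] ang 14.1 tilt -1.000 w 0.0009 [-0.5 -0.2  0.2]
```

View pics/s1.png

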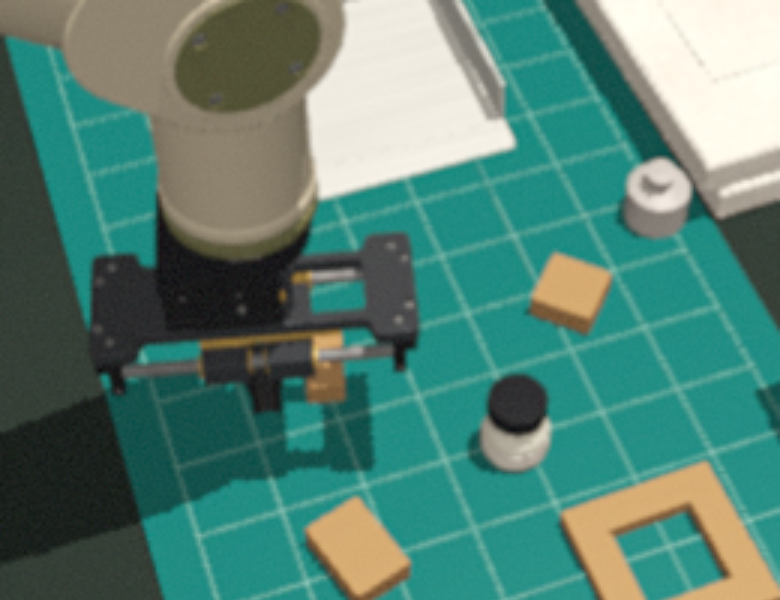

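The finger sits at about (265,390) in the crop, in the notch's open corner beside the rear leg at (325,380), as planned. I'll start pushing.

Emit:
carry_out(deltas=[{"hand": 0, "dp": [0.03, 0.01, 0], "spin": 0}, {"hand": 0, "dp": [0.06, 0.02, 0], "spin": 0}, {"hand": 0, "dp": [0.09, 0.03, 0], "spin": 0}, {"hand": 0, "dp": [0.11, 0.034, 0], "spin": 0}, {"hand": 0, "dp": [0.13, 0.034, 0], "spin": 0}, {"hand": 0, "dp": [0.16, 0.034, 0], "spin": 0}, {"hand": 0, "dp": [0.19, 0.034, 0], "spin": 0}, {"hand": 0, "dp": [0.22, 0.034, 0], "spin": 0}, {"hand": 0, "dp": [0.25, 0.034, 0], "spin": 0}, {"hand": 0, "dp": [0.28, 0.034, 0], "spin": 0}, {"hand": 0, "dp": [0.31, 0.034, 0], "spin": 0}, {"hand": 0, "dp": [0.34, 0.034, 0], "spin": 0}, {"hand": 0, "dp": [0.37, 0.034, 0], "spin": 0}, {"hand": 0, "dp": [0.4, 0.034, 0], "spin": 0}, {"hand": 0, "dp": [0.43, 0.034, 0], "spin": 0}, {"hand": 0, "dp": [0.46, 0.034, 0], "spin": 0}, {"hand": 0, "dp": [0.49, 0.034, 0], "spin": 0}, {"hand": 0, "dp": [0.51, 0.034, 0], "spin": 0}, {"hand": 0, "dp": [0.52, 0.034, 0], "spin": 0}, {"hand": 0, "dp": [0.52, 0.034, 0], "spin": 0}])

```text
time: 4.85
ee_pos: [0.465, 0.0577, 0.0112]
eef_rot: [0.788, 0.616, 0.0, -0.0]
ft_force: [0.4, 0.2, 0.9]
width: 0.0002
grip_force: 0.0
```

Run:
```python
from h import *
plan()
im=camera('side');cv2.imwrite('pics/s2.png',cv2.resize(im[130:350,180:440,::-1],(780,660))[:600])
```

```text
t 4.8 [465.   57.7  11.2] ang 14.0 tilt -1.000 w 0.0002 [0.4 0.2 0.9]
```

View pics/s2.png

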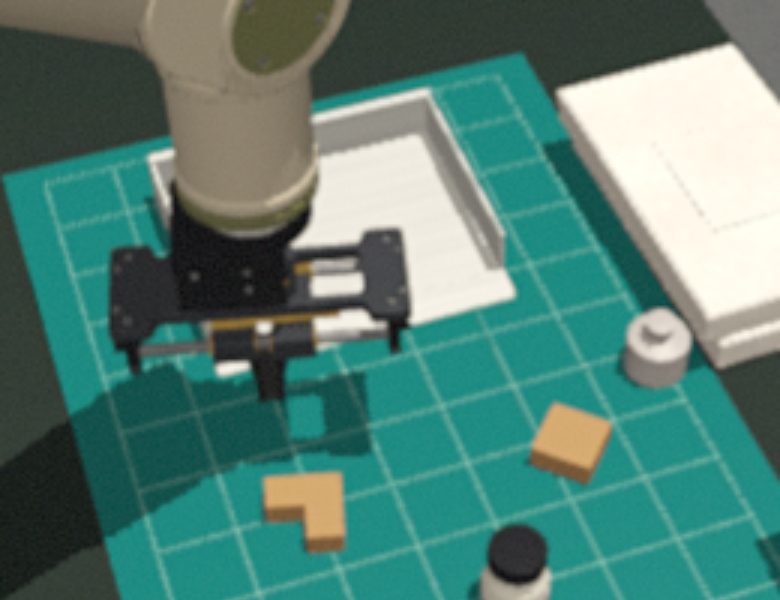

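Run:
```python
from h import *
c=get_calibration('side')
def proj(P):
    X=c['R']@(np.array(P)/1000)+c['t'];x=X[:2]/X[2];r=x@x;x=x*(1+c['k1']*r);return (x*c['fx']+[c['cx'],c['cy']]).round()
for P in((465,58,11),(465,58,60),(425.6,-67,12)):print(proj(P))
print((ray('side',[[270,263],[268,316]],.011)*1000).round())
print((ray('side',[[270,263],[268,316]],.050)*1000).round())
m=get_calibration('wrist')['mount'];print(m.round(3))
```

```text
[271. 267.]
[269. 252.]
[270. 320.]
[[465.  68.]
 [425. -57.]]
[[459.  38.]
 [420. -83.]]
[[ 0.    -0.969 -0.248  0.068]
 [ 1.     0.001 -0.001  0.   ]
 [ 0.001 -0.248  0.969 -0.183]
 [ 0.     0.     0.     1.   ]]
```

Run:
```python
from h import *
im=camera('side');g=im.sum(2)//3
for r in range(246,276):print(r,g[r,258:284:2].tolist())
im=camera('top')
for n in('top','side'):
  for o in offcuts(n,camera(n)):print(n,'c %.0f %.0f'%o[:2],'A %.0f'%o[3])
print(read_state()['time'])
```

```text
246 [44, 38, 40, 44, 59, 68, 63, 41, 39, 43, 36, 41, 38]
247 [43, 42, 44, 45, 45, 40, 49, 45, 41, 37, 40, 35, 39]
248 [39, 32, 34, 39, 34, 34, 39, 38, 39, 34, 43, 44, 49]
249 [33, 37, 46, 39, 27, 28, 38, 38, 39, 55, 70, 74, 80]
250 [133, 138, 126, 33, 29, 33, 33, 28, 33, 80, 92, 95, 97]
251 [221, 223, 200, 27, 26, 38, 35, 22, 30, 88, 101, 101, 100]
252 [237, 233, 196, 38, 25, 35, 34, 29, 28, 96, 103, 101, 100]
253 [217, 195, 151, 43, 28, 38, 30, 29, 41, 96, 101, 100, 97]
254 [165, 133, 106, 55, 27, 31, 27, 30, 44, 101, 102, 103, 99]
255 [112, 98, 95, 60, 26, 33, 38, 28, 46, 101, 101, 94, 96]
256 [97, 88, 77, 54, 28, 35, 35, 28, 46, 96, 97, 86, 94]
257 [95, 79, 60, 55, 20, 35, 35, 30, 42, 78, 83, 78, 86]
258 [78, 62, 61, 53, 34, 37, 35, 31, 39, 75, 78, 72, 69]
259 [63, 60, 59, 58, 32, 36, 39, 32, 37, 66, 72, 64, 59]
260 [58, 59, 56, 60, 30, 30, 34, 26, 39, 60, 57, 54, 56]
261 [58, 57, 68, 69, 38, 26, 42, 32, 37, 51, 64, 66, 69]
262 [67, 67, 74, 76, 40, 28, 44, 35, 35, 63, 83, 87, 90]
263 [71, 74, 72, 68, 45, 37, 52, 52, 40, 76, 101, 101, 98]
264 [71, 69, 58, 62, 51, 57, 57, 73, 55, 89
[... 192 characters left out ...]
]
268 [56, 56, 57, 60, 61, 58, 61, 70, 71, 88, 101, 101, 101]
269 [60, 58, 59, 57, 60, 62, 59, 67, 70, 85, 99, 101, 101]
270 [62, 58, 58, 62, 53, 60, 54, 64, 76, 87, 101, 102, 102]
271 [56, 62, 58, 55, 60, 59, 58, 60, 72, 86, 97, 101, 101]
272 [60, 54, 62, 60, 57, 61, 61, 57, 73, 81, 101, 100, 100]
273 [60, 61, 56, 57, 60, 56, 57, 60, 70, 86, 104, 99, 101]
274 [57, 62, 59, 62, 57, 61, 58, 59, 69, 92, 101, 102, 103]
275 [62, 60, 61, 57, 60, 57, 64, 54, 61, 88, 100, 90, 96]
top c 447 -178 A 1959
top c 469 -42 A 862
top c 550 -344 A 1997
top c 644 -40 A 1651
top c 623 -242 A 9528
side c 547 -352 A 1998
side c 448 -180 A 2310
side c 624 -247 A 9956
side c 462 -33 A 2110
side c 644 -42 A 2088
5.1
```

The ell didn't move. The side picture puts the fingertip about 20 mm higher than the reported TCP. I'll feel for the mat here, on the clear spot in front of the lip.

Emit:
carry_out(deltas=[{"hand": 0, "dp": [0, 0, 0.01], "spin": 0}, {"hand": 0, "dp": [0, 0, 0.02], "spin": 0}, {"hand": 0, "dp": [0, 0, 0.028], "spin": 0}, {"hand": 0, "dp": [0, 0, 0.028], "spin": 0}, {"hand": 0, "dp": [0, 0, 0.028], "spin": 0}])

```text
time: 5.6
ee_pos: [0.4649, 0.0574, 0.0041]
eef_rot: [0.788, 0.615, -0.0, -0.0]
ft_force: [-0.0, 0.1, 0.1]
width: 0.0003
grip_force: 0.0
```

Run:
```python
from h import *
plan()
im=camera('side');g=im.sum(2)//3
for r in range(258,280,2):print(r,g[r,258:284:2].tolist())
w=camera('wrist');cv2.imwrite('pics/w1.png',w[:,:,::-1])
```

```text
t 5.6 [464.9  57.4   4.1] ang 14.0 tilt -1.000 w 0.0003 [-0.   0.1  0.1]
258 [73, 72, 61, 52, 27, 35, 32, 33, 38, 75, 77, 68, 74]
260 [58, 60, 58, 60, 35, 33, 30, 34, 34, 60, 59, 58, 60]
262 [62, 71, 77, 78, 42, 32, 38, 32, 36, 63, 87, 87, 90]
264 [73, 67, 61, 58, 44, 30, 41, 35, 30, 77, 100, 101, 102]
266 [65, 56, 57, 58, 56, 56, 57, 78, 55, 72, 102, 101, 100]
268 [56, 59, 59, 55, 59, 56, 58, 78, 70, 71, 99, 98, 102]
270 [64, 58, 60, 61, 59, 58, 57, 62, 68, 74, 104, 100, 100]
272 [58, 61, 55, 58, 57, 61, 63, 61, 71, 62, 96, 100, 97]
274 [61, 53, 59, 56, 65, 60, 58, 55, 69, 73, 97, 99, 96]
276 [57, 59, 56, 56, 59, 61, 58, 58, 62, 75, 68, 76, 73]
278 [62, 60, 61, 57, 60, 54, 52, 54, 61, 76, 81, 78, 70]
```

View pics/w1.png

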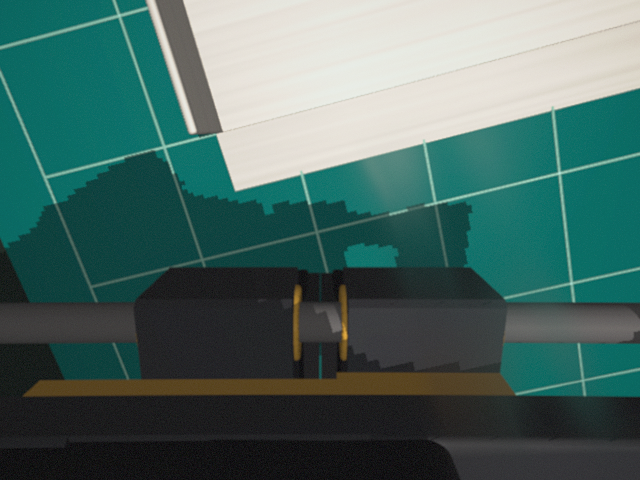

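Still no contact force at a reported z of 4, and the side view tip is at row 265, which confirms it's too high. I'll keep probing in small steps.

Emit:
carry_out(deltas=[{"hand": 0, "dp": [0, 0, 0.01], "spin": 0}, {"hand": 0, "dp": [0, 0, 0.02], "spin": 0}, {"hand": 0, "dp": [0, 0, 0.03], "spin": 0}, {"hand": 0, "dp": [0, 0, 0.036], "spin": 0}, {"hand": 0, "dp": [0, 0, 0.036], "spin": 0}])

```text
time: 6.2
ee_pos: [0.4647, 0.0574, -0.0051]
eef_rot: [0.788, 0.615, -0.0, -0.0]
ft_force: [-0.0, -1.2, 0.3]
width: 0.0004
grip_force: 0.0
```

Run:
```python
from h import *
plan()
im=camera('side');g=im.sum(2)//3
for r in range(262,284,2):print(r,g[r,258:284:2].tolist())
```

```text
t 6.2 [464.7  57.4  -5.1] ang 14.0 tilt -1.000 w 0.0004 [-0.  -1.2  0.3]
262 [65, 68, 75, 76, 37, 34, 33, 33, 38, 61, 89, 89, 91]
264 [73, 72, 60, 65, 39, 30, 37, 34, 26, 58, 95, 100, 101]
266 [60, 56, 61, 61, 42, 31, 34, 37, 24, 63, 91, 102, 100]
268 [60, 58, 59, 58, 54, 39, 52, 57, 52, 57, 89, 102, 99]
270 [56, 56, 57, 56, 60, 61, 60, 62, 73, 59, 94, 102, 102]
272 [59, 60, 55, 62, 61, 62, 64, 56, 76, 63, 91, 101, 100]
274 [62, 61, 60, 62, 58, 60, 57, 55, 71, 74, 79, 101, 97]
276 [54, 59, 58, 62, 58, 61, 60, 62, 59, 76, 67, 71, 62]
278 [58, 57, 56, 57, 59, 60, 57, 59, 61, 79, 84, 75, 68]
280 [57, 58, 61, 59, 62, 64, 68, 80, 77, 75, 84, 64, 65]
282 [59, 62, 64, 77, 78, 70, 66, 57, 58, 55, 106, 108, 101]
```

Run:
```python
from h import *
c=get_calibration('side')
def proj(P):
    X=c['R']@(np.array(P)/1000)+c['t'];x=X[:2]/X[2];r=x@x;x=x*(1+c['k1']*r);return (x*c['fx']+[c['cx'],c['cy']]).round(1).tolist()
for dy in(-9.5,0):
  for z in(3,10,16,22,28):print(dy,z,proj((464.7+dy*.24,57.4+dy*.97,z)))
print(proj((440,57,15)),proj((480,57,15)))
```

```text
-9.5 3 [271.6, 273.0]
-9.5 10 [271.4, 270.9]
-9.5 16 [271.2, 269.1]
-9.5 22 [271.0, 267.3]
-9.5 28 [270.7, 265.5]
0 3 [271.4, 269.4]
0 10 [271.2, 267.3]
0 16 [271.0, 265.5]
0 22 [270.8, 263.7]
0 28 [270.6, 261.9]
[259.6, 269.1] [278.1, 264.0]
```

Emit:
carry_out(deltas=[{"hand": 0, "dp": [0, 0, 0.008], "spin": 0}, {"hand": 0, "dp": [0, 0, 0.016], "spin": 0}, {"hand": 0, "dp": [0, 0, 0.016], "spin": 0}])

```text
time: 6.55
ee_pos: [0.4648, 0.0573, -0.0091]
eef_rot: [0.788, 0.615, -0.0, -0.0]
ft_force: [-0.1, -1.2, -0.1]
width: 0.0004
grip_force: 0.0
```

Emit:
carry_out(deltas=[{"hand": 0, "dp": [0, 0, 0.008], "spin": 0}, {"hand": 0, "dp": [0, 0, 0.012], "spin": 0}, {"hand": 0, "dp": [0, 0, 0.012], "spin": 0}])

```text
time: 6.85
ee_pos: [0.4648, 0.0574, -0.012]
eef_rot: [0.788, 0.615, -0.0, -0.0]
ft_force: [0.0, -0.6, 0.2]
width: 0.0007
grip_force: 0.0
```

Emit:
carry_out(deltas=[{"hand": 0, "dp": [0, 0, 0.006], "spin": 0}, {"hand": 0, "dp": [0, 0, 0.012], "spin": 0}, {"hand": 0, "dp": [0, 0, 0.012], "spin": 0}])

```text
time: 7.15
ee_pos: [0.4648, 0.0573, -0.015]
eef_rot: [0.788, 0.615, -0.0, -0.0]
ft_force: [0.8, -0.2, -0.6]
width: 0.0002
grip_force: 0.0
```

Run:
```python
from h import *
plan()
im=camera('side');g=im.sum(2)//3
for r in range(262,284,1):print(r,g[r,258:284:2].tolist())
```

```text
t 7.2 [464.8  57.3 -15. ] ang 14.0 tilt -1.000 w 0.0002 [ 0.8 -0.2 -0.6]
262 [62, 66, 74, 66, 17, 32, 30, 36, 24, 53, 72, 92, 92]
263 [76, 76, 75, 63, 25, 34, 34, 36, 33, 56, 77, 102, 100]
264 [71, 71, 61, 58, 35, 30, 35, 33, 30, 58, 76, 101, 101]
265 [64, 62, 55, 57, 33, 33, 34, 30, 27, 60, 69, 104, 102]
266 [59, 55, 59, 59, 48, 28, 35, 32, 30, 54, 77, 102, 102]
267 [59, 57, 57, 58, 50, 26, 32, 35, 29, 60, 72, 100, 102]
268 [60, 55, 59, 59, 52, 25, 37, 32, 24, 51, 65, 101, 101]
269 [62, 59, 56, 61, 52, 28, 31, 36, 21, 50, 68, 103, 100]
270 [60, 60, 59, 61, 52, 26, 43, 39, 36, 52, 68, 99, 101]
271 [62, 59, 58, 61, 54, 33, 46, 53, 52, 55, 65, 99, 102]
272 [58, 62, 64, 59, 56, 54, 58, 56, 68, 59, 71, 97, 101]
273 [58, 61, 60, 57, 60, 57, 61, 59, 73, 68, 64, 99, 103]
274 [56, 58, 56, 55, 55, 62, 61, 59, 69, 75, 62, 98, 98]
275 [62, 61, 56, 58, 60, 58, 63, 57, 67, 77, 58, 91, 77]
276 [62, 61, 62, 59, 65, 56, 61, 62, 60, 72, 58, 72, 63]
277 [59, 59, 57, 58, 57, 62, 58, 57, 59, 75, 68, 67, 74]
278 [58, 58, 57, 57, 57, 55, 59, 61, 60, 79, 84, 80, 74]
279 [59, 53, 57, 59, 62, 61, 61, 65, 71, 81, 91, 69, 58]
280 [57, 57, 60, 55, 57, 63, 69, 77, 77, 72, 86, 64, 65]
281 [61, 58, 56, 67, 71, 74, 76, 74, 66, 64, 73, 72, 91]
282 [57, 64, 63, 79, 80, 68, 66, 56, 58, 56, 79, 94, 97]
283 [63, 72, 73, 85, 77, 66, 65, 64, 72, 72, 103, 105, 102]
```

The side view tip is now at row 271, so its true height is about 10 mm while the reading is −15. I'll check whether the pose reading is off or the fingers are short, since that changes the body clearance.

Run:
```python
from h import *
c=get_calibration('wrist');s=read_state();R=Ro.from_quat(s['eef_rot']).as_matrix();m=c['mount']
def proj(P,dz,p=(464.9,57.4,4.1)):
    X=R.T@((np.array(P)-np.array(p)-[0,0,dz])/1000)
    X=m[:3,:3].T@(X-m[:3,3]);x=X[:2]/X[2];x=x*(1+c['k1']*(x@x));return (x*[c['fx'],c['fy']]+[c['cx'],c['cy']]).round(0).tolist()
print(c['fx'])
for dz in(0,12,25):print(dz,'lip corners/back wall',proj((434.5,104,3),dz),'inner',proj((436,138,41),dz),'tcp',proj((464.9,57.4,4.1+dz),dz))
c=get_calibration('side')
```

```text
419.5530543126148
0 lip corners/back wall [227.0, 197.0] inner [177.0, 117.0] tcp [319.0, 278.0]
12 lip corners/back wall [233.0, 193.0] inner [188.0, 118.0] tcp [319.0, 278.0]
25 lip corners/back wall [238.0, 189.0] inner [198.0, 118.0] tcp [319.0, 278.0]
```

The wrist view of the lip corner (237,190) matches a pose 25 mm higher than reported (predicted 238,189). So true z = reported + 25 and x, y are fine. Body clearance is as specified. I'll go back to the ell's start point with reported z −14.

Emit:
carry_out(deltas=[{"hand": 0, "dp": [0, 0, -0.12], "spin": 0}, {"hand": 0, "dp": [0, 0, -0.24], "spin": 0}, {"hand": 0, "dp": [-0.1, 0, -0.24], "spin": 0}, {"hand": 0, "dp": [-0.25, -0.02, -0.24], "spin": 0}, {"hand": 0, "dp": [-0.4, -0.03, -0.24], "spin": 0}, {"hand": 0, "dp": [-0.52, -0.034, -0.24], "spin": 0}, {"hand": 0, "dp": [-0.52, -0.034, -0.24], "spin": 0}, {"hand": 0, "dp": [-0.52, -0.034, -0.18], "spin": 0}, {"hand": 0, "dp": [-0.52, -0.034, -0.1], "spin": 0}, {"hand": 0, "dp": [-0.52, -0.034, -0.03], "spin": 0}, {"hand": 0, "dp": [-0.52, -0.034, -0.004], "spin": 0}, {"hand": 0, "dp": [-0.52, -0.034, -0.004], "spin": 0}])

```text
time: 8.4
ee_pos: [0.4248, -0.066, -0.0143]
eef_rot: [0.788, 0.616, -0.0, -0.001]
ft_force: [-0.1, -0.7, 1.3]
width: 0.0006
grip_force: 0.0
```

Emit:
carry_out(deltas=[{"hand": 0, "dp": [0.03, 0.01, 0], "spin": 0}, {"hand": 0, "dp": [0.06, 0.02, 0], "spin": 0}, {"hand": 0, "dp": [0.09, 0.03, 0], "spin": 0}, {"hand": 0, "dp": [0.11, 0.034, 0], "spin": 0}, {"hand": 0, "dp": [0.13, 0.034, 0], "spin": 0}, {"hand": 0, "dp": [0.15, 0.034, 0], "spin": 0}, {"hand": 0, "dp": [0.17, 0.034, 0], "spin": 0}, {"hand": 0, "dp": [0.19, 0.034, 0], "spin": 0}, {"hand": 0, "dp": [0.21, 0.034, 0], "spin": 0}, {"hand": 0, "dp": [0.23, 0.034, 0], "spin": 0}, {"hand": 0, "dp": [0.25, 0.034, 0], "spin": 0}, {"hand": 0, "dp": [0.25, 0.034, 0], "spin": 0}])

```text
time: 9.6
ee_pos: [0.4487, -0.0073, -0.0138]
eef_rot: [0.788, 0.616, 0.0, -0.0]
ft_force: [-0.6, -0.3, -0.7]
width: 0.0004
grip_force: 0.0
```

Run:
```python
from h import *
plan()
for o in offcuts('side',camera('side')):print('c %.0f %.0f'%o[:2],'A %.0f'%o[3],o[4].tolist())
w=camera('wrist');cv2.imwrite('pics/w2.png',w[:,:,::-1])
```

```text
t 9.6 [448.7  -7.3 -13.8] ang 14.0 tilt -1.000 w 0.0004 [-0.6 -0.3 -0.7]
c 547 -352 A 1989 [[612.0, -356.0], [607.0, -346.0], [488.0, -341.0], [484.0, -348.0], [492.0, -358.0], [608.0, -364.0]]
c 448 -180 A 2317 [[458.0, -146.0], [422.0, -160.0], [439.0, -215.0], [470.0, -205.0], [474.0, -195.0]]
c 624 -247 A 9961 [[671.0, -195.0], [573.0, -200.0], [576.0, -298.0], [672.0, -296.0]]
c 473 -19 A 1334 [[489.0, 16.0], [484.0, -1.0], [469.0, -1.0], [452.0, -21.0], [458.0, -44.0], [465.0, -46.0], [498.0, -9.0]]
c 644 -42 A 2093 [[647.0, -11.0], [615.0, -46.0], [643.0, -74.0], [674.0, -37.0]]
```

View pics/w2.png

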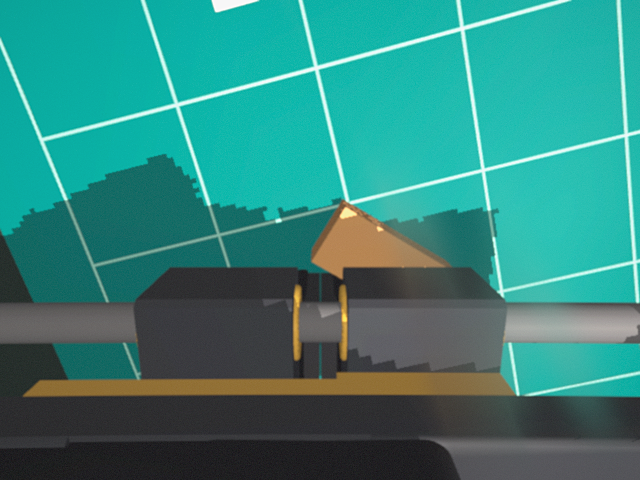

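The wrist view shows the ell ahead of the finger, leg tip at (343,202). It has turned clockwise until its rear leg bears on the finger's right side, so it's locked in the notch. Continuing.

Emit:
carry_out(deltas=[{"hand": 0, "dp": [0.02, 0.0, 0], "spin": 0}, {"hand": 0, "dp": [0.045, 0.0, 0], "spin": 0}, {"hand": 0, "dp": [0.07, 0.0, 0], "spin": 0}, {"hand": 0, "dp": [0.095, 0.0, 0], "spin": 0}, {"hand": 0, "dp": [0.12, 0.0, 0], "spin": 0}, {"hand": 0, "dp": [0.145, 0.0, 0], "spin": 0}, {"hand": 0, "dp": [0.17, 0.0, 0], "spin": 0}, {"hand": 0, "dp": [0.195, 0.0, 0], "spin": 0}, {"hand": 0, "dp": [0.22, 0.0, 0], "spin": 0}, {"hand": 0, "dp": [0.245, 0.0, 0], "spin": 0}, {"hand": 0, "dp": [0.27, 0.0, 0], "spin": 0}, {"hand": 0, "dp": [0.295, 0.0, 0], "spin": 0}, {"hand": 0, "dp": [0.32, 0.0, 0], "spin": 0}, {"hand": 0, "dp": [0.34, 0.0, 0], "spin": 0}, {"hand": 0, "dp": [0.35, 0.0, 0], "spin": 0}, {"hand": 0, "dp": [0.35, 0.0, 0], "spin": 0}])

```text
time: 11.3
ee_pos: [0.4698, 0.0772, -0.0138]
eef_rot: [0.788, 0.616, 0.0, -0.0]
ft_force: [-0.7, -0.7, 0.2]
width: 0.0005
grip_force: 0.0
```

Run:
```python
from h import *
plan()
for o in offcuts('side',camera('side')):
  if o[3]<3000 and o[1]>-150:print('c %.0f %.0f'%o[:2],'A %.0f'%o[3],o[4].tolist())
w=camera('wrist')[100:340,160:480];cv2.imwrite('pics/w3.png',w[:,:,::-1])
```

```text
t 11.3 [469.8  77.2 -13.8] ang 14.0 tilt -1.000 w 0.0005 [-0.7 -0.7  0.2]
c 478 4 A 2265 [[492.0, 39.0], [470.0, 36.0], [471.0, 12.0], [450.0, 0.0], [455.0, -27.0], [502.0, -10.0]]
c 645 -42 A 2086 [[647.0, -11.0], [616.0, -49.0], [643.0, -74.0], [674.0, -37.0]]
```

View pics/w3.png

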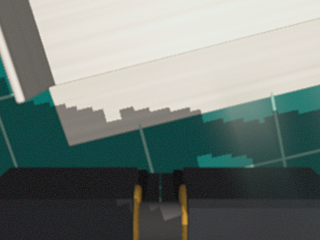

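The push crossed with the ell, which turned and slipped off the finger to the right. The picture shows only the lip ahead, with no ell. It now lies at about (478,4) with its flat 50 mm back edge toward −y, which suits a two-finger flat push.

Emit:
carry_out(deltas=[{"hand": 0, "dp": [0, 0, -0.12], "spin": 0}, {"hand": 0, "dp": [0, 0, -0.24], "spin": 0}, {"hand": 0, "dp": [0, 0, -0.28], "spin": 0}, {"hand": 30, "dp": [-0.2, 0.05, -0.28], "spin": -0.05}, {"hand": 30, "dp": [-0.4, 0.1, -0.28], "spin": -0.05}, {"hand": 30, "dp": [-0.53, 0.145, -0.28], "spin": -0.05}, {"hand": 30, "dp": [-0.53, 0.145, -0.28], "spin": -0.05}, {"hand": 30, "dp": [-0.53, 0.145, -0.28], "spin": -0.05}])

```text
time: 12.2
ee_pos: [0.4724, -0.0616, 0.0557]
eef_rot: [0.738, 0.674, -0.0, -0.0]
ft_force: [0.3, 0.7, -1.0]
width: 0.0277
grip_force: 0.0
```

Run:
```python
from h import *
plan((474,-62,-14),deg=5)
for n in('top','side'):
 for o in offcuts(n,camera(n)):
  if o[3]<3000 and o[1]>-150:print(n,'c %.0f %.0f'%o[:2],'A %.0f'%o[3],o[4].tolist())
```

```text
t 12.2 [472.4 -61.6  55.7] ang 5.2 tilt -1.000 w 0.0277 [ 0.3  0.7 -1. ]
(474, -62, -14) [-0.001, 0.007, 0.279]
spin -0.0011
top c 478 6 A 1576 [[489.0, 36.0], [469.0, 32.0], [473.0, 10.0], [451.0, 0.0], [455.0, -19.0], [500.0, -8.0]]
top c 644 -40 A 1638 [[671.0, -40.0], [641.0, -13.0], [617.0, -42.0], [647.0, -66.0]]
side c 485 -4 A 918 [[498.0, 12.0], [476.0, 15.0], [468.0, -24.0], [496.0, -16.0]]
side c 645 -42 A 2078 [[647.0, -11.0], [615.0, -51.0], [643.0, -74.0], [674.0, -37.0]]
```

Emit:
carry_out(deltas=[{"hand": 30, "dp": [0, 0.018, 0.1], "spin": 0}, {"hand": 30, "dp": [0, 0.018, 0.2], "spin": 0}, {"hand": 30, "dp": [0, 0.018, 0.26], "spin": 0}, {"hand": 30, "dp": [0, 0.018, 0.279], "spin": 0}, {"hand": 30, "dp": [0.04, 0.018, 0.279], "spin": 0}, {"hand": 30, "dp": [0.08, 0.018, 0.279], "spin": 0}, {"hand": 30, "dp": [0.1, 0.018, 0.279], "spin": 0}, {"hand": 30, "dp": [0.12, 0.018, 0.279], "spin": 0}, {"hand": 30, "dp": [0.14, 0.018, 0.279], "spin": 0}, {"hand": 30, "dp": [0.16, 0.018, 0.279], "spin": 0}, {"hand": 30, "dp": [0.18, 0.018, 0.279], "spin": 0}, {"hand": 30, "dp": [0.2, 0.018, 0.279], "spin": 0}, {"hand": 30, "dp": [0.22, 0.018, 0.279], "spin": 0}, {"hand": 30, "dp": [0.24, 0.018, 0.279], "spin": 0}, {"hand": 30, "dp": [0.26, 0.018, 0.279], "spin": 0}, {"hand": 30, "dp": [0.28, 0.018, 0.279], "spin": 0}, {"hand": 30, "dp": [0.3, 0.018, 0.279], "spin": 0}, {"hand": 30, "dp": [0.32, 0.018, 0.279], "spin": 0}, {"hand": 30, "dp": [0.34, 0.018, 0.279], "spin": 0}, {"hand": 30, "dp": [0.34, 0.018, 0.279], "spin": 0}])

```text
time: 14.3
ee_pos: [0.4848, 0.0247, -0.0135]
eef_rot: [0.737, 0.676, 0.0, -0.0]
ft_force: [-0.6, -0.0, -0.2]
width: 0.03
grip_force: 0.0
```

Run:
```python
from h import *
plan()
for n in('top','side'):
 for o in offcuts(n,camera(n)):
  if o[3]<3000 and o[1]>-150:print(n,'c %.0f %.0f'%o[:2],'A %.0f'%o[3],o[4].tolist())
```

```text
t 14.3 [484.8  24.7 -13.5] ang 5.0 tilt -1.000 w 0.03 [-0.6 -0.  -0.2]
top c 644 -40 A 1651 [[671.0, -40.0], [641.0, -13.0], [617.0, -42.0], [647.0, -66.0]]
side c 644 -42 A 2078 [[647.0, -11.0], [615.0, -46.0], [643.0, -74.0], [674.0, -37.0]]
```

```bash
cat >> h.py <<'E'
def wrist_brown(z=.021):
    c=get_calibration('wrist');s=read_state();im=camera('wrist')
    m=cv2.inRange(cv2.cvtColor(im,cv2.COLOR_RGB2HSV),(6,80,60),(22,255,255))
    K=np.array([[c['fx'],0,c['cx']],[0,c['fy'],c['cy']],[0,0,1.]]);M=c['mount']
    R=Ro.from_quat(s['eef_rot']).as_matrix()@M[:3,:3]
    o=s['ee_pos']+[0,0,.025]+Ro.from_quat(s['eef_rot']).as_matrix()@M[:3,3]
    for ct in cv2.findContours(m,cv2.RETR_EXTERNAL,cv2.CHAIN_APPROX_NONE)[0]:
        if cv2.contourArea(ct)<150: continue
        n=cv2.undistortPoints(ct.astype(float),K,np.array([c['k1'],0,0,0,0.])).reshape(-1,2)
        d=np.c_[n,np.ones(len(n))]@R.T;w=(o+d*((z-o[2])/d[:,2])[:,None])[:,:2]*1000
        print('wrist',cv2.approxPolyDP(ct,4,True)[:,0].tolist(),cv2.approxPolyDP(w.astype(np.float32).reshape(-1,1,2),5,True)[:,0].round().tolist())
E
python3 -c "
from h import *
wrist_brown()"
```

```text
wrist [[603, 395], [580, 374], [419, 372], [416, 379], [367, 380], [125, 379], [113, 393]] [[612.0, -41.0], [601.0, -30.0], [391.0, -14.0], [384.0, -22.0]]
wrist [[414, 285], [408, 301], [416, 304], [417, 340], [408, 343], [413, 357], [422, 360], [426, 311], [420, 287]] [[526.0, 21.0], [523.0, -7.0], [529.0, -17.0]]
wrist [[227, 285], [220, 287], [214, 308], [218, 360], [225, 359], [231, 346], [223, 341], [224, 305], [233, 301]] [[444.0, 28.0], [435.0, -8.0], [442.0, -2.0]]
wrist [[386, 143], [317, 141], [316, 206], [253, 207], [247, 213], [248, 277], [381, 278]] [[517.0, 83.0], [489.0, 86.0], [487.0, 60.0], [457.0, 58.0], [454.0, 31.0], [512.0, 25.0]]
```

The ell is flush on both fingers, so I'll sweep it all the way in.

Emit:
carry_out(deltas=[{"hand": 30, "dp": [0.02, 0, 0], "spin": 0}, {"hand": 30, "dp": [0.06, 0, 0], "spin": 0}, {"hand": 30, "dp": [0.1, 0, 0], "spin": 0}, {"hand": 30, "dp": [0.14, 0, 0], "spin": 0}, {"hand": 30, "dp": [0.18, 0, 0], "spin": 0}, {"hand": 30, "dp": [0.22, 0, 0], "spin": 0}, {"hand": 30, "dp": [0.26, 0, 0], "spin": 0}, {"hand": 30, "dp": [0.3, 0, 0], "spin": 0}, {"hand": 30, "dp": [0.34, 0, 0], "spin": 0}, {"hand": 30, "dp": [0.38, 0, 0], "spin": 0}, {"hand": 30, "dp": [0.42, 0, 0], "spin": 0}, {"hand": 30, "dp": [0.46, 0, 0], "spin": 0}, {"hand": 30, "dp": [0.5, 0, 0], "spin": 0}, {"hand": 30, "dp": [0.54, 0, 0], "spin": 0}, {"hand": 30, "dp": [0.58, 0, 0], "spin": 0}, {"hand": 30, "dp": [0.62, 0, 0], "spin": 0}, {"hand": 30, "dp": [0.66, 0, 0], "spin": 0}, {"hand": 30, "dp": [0.7, 0, 0], "spin": 0}, {"hand": 30, "dp": [0.72, 0, 0], "spin": 0}, {"hand": 30, "dp": [0.73, 0, 0], "spin": 0}])

```text
time: 16.45
ee_pos: [0.5007, 0.2062, -0.0136]
eef_rot: [0.737, 0.676, 0.0, -0.0]
ft_force: [0.0, -1.5, 0.0]
width: 0.0299
grip_force: 0.2
```

```bash
python3 -c "
from h import *
plan((440,-100,60))
wrist_brown(.024)"
```

```text
t 16.4 [500.7 206.2 -13.6] ang 5.0 tilt -1.000 w 0.0299 [ 0.  -1.5  0. ]
(440, -100, 60) [-1.241, -0.135, -0.295]
wrist [[603, 395], [580, 374], [418, 372], [416, 379], [125, 379], [113, 393]] [[626.0, 143.0], [615.0, 155.0], [408.0, 170.0], [401.0, 162.0]]
wrist [[416, 286], [417, 299], [410, 291], [408, 300], [417, 301], [418, 338], [408, 343], [413, 357], [422, 360], [427, 326]] [[543.0, 204.0], [538.0, 177.0], [544.0, 168.0]]
wrist [[227, 285], [218, 291], [213, 317], [218, 360], [225, 359], [231, 346], [223, 341], [224, 305], [233, 301]] [[461.0, 211.0], [452.0, 176.0], [459.0, 182.0]]
wrist [[385, 146], [316, 145], [316, 211], [251, 212], [244, 221], [247, 283], [381, 284]] [[532.0, 264.0], [505.0, 267.0], [502.0, 240.0], [475.0, 242.0], [470.0, 211.0], [528.0, 206.0]]
```

The ell lies flat on the floor around (502,238). I'll back off, lift and head for the oblong.

Emit:
carry_out(deltas=[{"hand": 30, "dp": [-0.04, 0, 0], "spin": 0}, {"hand": 30, "dp": [-0.08, 0, 0], "spin": 0}, {"hand": 30, "dp": [-0.08, 0, -0.1], "spin": 0}, {"hand": 30, "dp": [-0.08, 0, -0.24], "spin": 0}, {"hand": 16, "dp": [-0.15, 0, -0.3], "spin": -0.04}, {"hand": 16, "dp": [-0.34, 0, -0.3], "spin": -0.08}, {"hand": 16, "dp": [-0.52, 0, -0.3], "spin": -0.1278}, {"hand": 16, "dp": [-0.7, 0, -0.3], "spin": -0.1278}, {"hand": 16, "dp": [-0.88, 0, -0.3], "spin": -0.1278}, {"hand": 16, "dp": [-1.0, 0, -0.3], "spin": -0.1278}, {"hand": 16, "dp": [-1.0, 0, -0.3], "spin": -0.1278}, {"hand": 16, "dp": [-1.0, 0, -0.3], "spin": -0.1278}])

```text
time: 17.7
ee_pos: [0.4783, -0.045, 0.0614]
eef_rot: [0.589, 0.808, -0.0, 0.0]
ft_force: [0.4, 0.4, -0.4]
width: 0.016
grip_force: 0.0
```

Run:
```python
from h import *
plan((462,-225,60),(462,-225,-14),deg=-18)
for n in('top','side'):
 for o in offcuts(n,camera(n)):
  if o[3]<3000 and o[1]>-250:print(n,'c %.0f %.0f'%o[:2],'A %.0f'%o[3],o[4].tolist())
```

```text
t 17.7 [478.3 -45.   61.4] ang -17.8 tilt -1.000 w 0.016 [ 0.4  0.4 -0.4]
(462, -225, 60) [-0.666, -0.282, 0.006]
(462, -225, -14) [-0.665, -0.282, 0.302]
spin -0.0011
top c 504 237 A 1553 [[524.0, 262.0], [505.0, 265.0], [502.0, 244.0], [477.0, 240.0], [474.0, 220.0], [521.0, 217.0]]
top c 644 -40 A 1644 [[671.0, -40.0], [641.0, -13.0], [617.0, -42.0], [647.0, -66.0]]
side c 448 -180 A 2322 [[458.0, -146.0], [422.0, -160.0], [439.0, -215.0], [470.0, -205.0], [474.0, -195.0]]
side c 644 -43 A 2088 [[647.0, -11.0], [614.0, -48.0], [640.0, -75.0], [674.0, -37.0]]
```

Emit:
carry_out(deltas=[{"hand": 16, "dp": [-0.15, -0.07, 0.0], "spin": 0}, {"hand": 16, "dp": [-0.33, -0.14, 0.0], "spin": 0}, {"hand": 16, "dp": [-0.5, -0.21, 0.0], "spin": 0}, {"hand": 16, "dp": [-0.665, -0.282, 0.0], "spin": 0}, {"hand": 16, "dp": [-0.665, -0.282, 0.0], "spin": 0}, {"hand": 16, "dp": [-0.665, -0.282, 0.05], "spin": 0}, {"hand": 16, "dp": [-0.665, -0.282, 0.15], "spin": 0}, {"hand": 16, "dp": [-0.665, -0.282, 0.25], "spin": 0}, {"hand": 16, "dp": [-0.665, -0.282, 0.302], "spin": 0}, {"hand": 16, "dp": [-0.665, -0.282, 0.302], "spin": 0}, {"hand": 16, "dp": [-0.665, -0.282, 0.302], "spin": 0}])

```text
time: 18.9
ee_pos: [0.4636, -0.2223, -0.0138]
eef_rot: [0.587, 0.809, 0.0, -0.0]
ft_force: [0.3, 0.4, 0.3]
width: 0.016
grip_force: 0.0
```

Run:
```python
from h import *
plan();wrist_brown()
# curved path: 20 rows of 8 mm, heading -18 -> +14 after the first 24 mm; in start tool axes
x=y=0;h=0;ds=8/250
for i in range(20):
    if i>=3:h=min(h+2.0,38)
    x+=ds*np.cos(np.radians(h));y+=ds*np.sin(np.radians(h));print([round(x,3),round(y,3)],round(h/180,4))
```

```text
t 18.9 [ 463.6 -222.3  -13.8] ang -18.1 tilt -1.000 w 0.016 [0.3 0.4 0.3]
wrist [[639, 343], [574, 343], [553, 384], [541, 373], [379, 372], [377, 378], [85, 380], [71, 396], [553, 395], [566, 399], [591, 433], [606, 436], [620, 426], [615, 418], [619, 402], [613, 398], [626, 397], [632, 387], [639, 389], [639, 347], [627, 345]] [[620.0, -224.0], [605.0, -206.0], [609.0, -203.0], [582.0, -212.0], [582.0, -234.0], [575.0, -231.0], [381.0, -298.0], [371.0, -310.0], [585.0, -240.0], [616.0, -253.0], [622.0, -245.0], [611.0, -232.0]]
wrist [[380, 284], [374, 301], [381, 307], [382, 337], [375, 346], [379, 359], [386, 360], [389, 310]] [[489.0, -213.0], [505.0, -247.0]]
wrist [[261, 284], [255, 286], [251, 307], [254, 360], [262, 357], [265, 344], [258, 338], [259, 306], [266, 301]] [[439.0, -229.0], [447.0, -266.0]]
wrist [[264, 105], [265, 262], [366, 265], [372, 183], [367, 192], [317, 188], [324, 178], [313, 174], [316, 164], [291, 156], [281, 140], [264, 134], [263, 107], [289, 106]] [[420.0, -157.0], [438.0, -219.0], [480.0, -207.0], [471.0, -172.0], [450.0, -181.0], [446.0, -172.0]
[... 249 characters left out ...]
64(0.003)] 0.0222
[np.float64(0.192), np.float64(0.007)] 0.0333
[np.float64(0.223), np.float64(0.011)] 0.0444
[np.float64(0.255), np.float64(0.017)] 0.0556
[np.float64(0.286), np.float64(0.023)] 0.0667
[np.float64(0.317), np.float64(0.031)] 0.0778
[np.float64(0.348), np.float64(0.04)] 0.0889
[np.float64(0.378), np.float64(0.05)] 0.1
[np.float64(0.409), np.float64(0.061)] 0.1111
[np.float64(0.438), np.float64(0.073)] 0.1222
[np.float64(0.467), np.float64(0.086)] 0.1333
[np.float64(0.496), np.float64(0.1)] 0.1444
[np.float64(0.524), np.float64(0.115)] 0.1556
[np.float64(0.552), np.float64(0.131)] 0.1667
[np.float64(0.579), np.float64(0.148)] 0.1778
[np.float64(0.606), np.float64(0.166)] 0.1889
```

The oblong is centred and flush ahead of the fingers (wrist columns 265–366). Pushing along the curve.

Emit:
carry_out(deltas=[{"hand": 16, "dp": [0.032, 0, 0], "spin": 0}, {"hand": 16, "dp": [0.064, 0, 0], "spin": 0}, {"hand": 16, "dp": [0.096, 0, 0], "spin": 0}, {"hand": 16, "dp": [0.128, 0.001, 0], "spin": 0.011}, {"hand": 16, "dp": [0.16, 0.003, 0], "spin": 0.022}, {"hand": 16, "dp": [0.192, 0.007, 0], "spin": 0.033}, {"hand": 16, "dp": [0.223, 0.011, 0], "spin": 0.044}, {"hand": 16, "dp": [0.255, 0.017, 0], "spin": 0.056}, {"hand": 16, "dp": [0.286, 0.023, 0], "spin": 0.067}, {"hand": 16, "dp": [0.317, 0.031, 0], "spin": 0.078}, {"hand": 16, "dp": [0.348, 0.04, 0], "spin": 0.089}, {"hand": 16, "dp": [0.378, 0.05, 0], "spin": 0.1}, {"hand": 16, "dp": [0.409, 0.061, 0], "spin": 0.111}, {"hand": 16, "dp": [0.438, 0.073, 0], "spin": 0.122}, {"hand": 16, "dp": [0.467, 0.086, 0], "spin": 0.133}, {"hand": 16, "dp": [0.496, 0.1, 0], "spin": 0.144}, {"hand": 16, "dp": [0.524, 0.115, 0], "spin": 0.156}, {"hand": 16, "dp": [0.552, 0.131, 0], "spin": 0.167}, {"hand": 16, "dp": [0.579, 0.148, 0], "spin": 0.178}, {"hand": 16, "dp": [0.606, 0.166, 0], "spin": 0.189}])

```text
time: 20.95
ee_pos: [0.4555, -0.0657, -0.0139]
eef_rot: [0.799, 0.601, -0.0, 0.0]
ft_force: [-0.1, -0.2, 0.1]
width: 0.0161
grip_force: 0.1
```

Run:
```python
from h import *
plan((495,137,-14),deg=18);wrist_brown()
```

```text
t 20.9 [455.5 -65.7 -13.9] ang 16.1 tilt -1.000 w 0.0161 [-0.1 -0.2  0.1]
(495, 137, -14) [0.823, -0.073, 0.0]
spin 0.0105
wrist [[562, 395], [542, 373], [379, 372], [377, 378], [86, 380], [71, 396]] [[550.0, -149.0], [543.0, -135.0], [345.0, -81.0], [329.0, -86.0]]
wrist [[379, 284], [374, 301], [380, 303], [382, 337], [375, 346], [378, 357], [386, 360], [389, 309], [385, 287]] [[481.0, -72.0], [475.0, -109.0]]
wrist [[261, 284], [255, 286], [251, 307], [254, 360], [262, 357], [265, 344], [258, 338], [259, 306], [266, 301]] [[431.0, -58.0], [417.0, -92.0]]
wrist [[262, 127], [266, 280], [366, 281], [369, 184], [365, 217], [314, 220], [311, 215], [308, 227], [292, 231], [283, 222], [285, 227], [278, 226], [268, 210], [269, 205], [275, 210], [278, 203], [273, 206], [274, 200], [270, 206], [264, 200], [261, 129], [302, 128]] [[452.0, 6.0], [434.0, -56.0], [476.0, -69.0], [488.0, -28.0], [483.0, -41.0], [446.0, -35.0], [452.0, 5.0], [468.0, 1.0]]
```

Emit:
carry_out(deltas=[{"hand": 16, "dp": [0.04, 0, 0], "spin": 0}, {"hand": 16, "dp": [0.085, 0, 0], "spin": 0}, {"hand": 16, "dp": [0.13, 0, 0], "spin": 0}, {"hand": 16, "dp": [0.175, 0, 0], "spin": 0}, {"hand": 16, "dp": [0.22, 0, 0], "spin": 0}, {"hand": 16, "dp": [0.265, 0, 0], "spin": 0}, {"hand": 16, "dp": [0.31, 0, 0], "spin": 0}, {"hand": 16, "dp": [0.355, 0, 0], "spin": 0}, {"hand": 16, "dp": [0.4, 0, 0], "spin": 0}, {"hand": 16, "dp": [0.445, 0, 0], "spin": 0}, {"hand": 16, "dp": [0.49, 0, 0], "spin": 0}, {"hand": 16, "dp": [0.535, 0, 0], "spin": 0}, {"hand": 16, "dp": [0.58, 0, 0], "spin": 0}, {"hand": 16, "dp": [0.625, 0, 0], "spin": 0}, {"hand": 16, "dp": [0.67, 0, 0], "spin": 0}, {"hand": 16, "dp": [0.715, 0, 0], "spin": 0}, {"hand": 16, "dp": [0.76, 0, 0], "spin": 0}, {"hand": 16, "dp": [0.8, 0, 0], "spin": 0}, {"hand": 16, "dp": [0.84, 0, 0], "spin": 0}, {"hand": 16, "dp": [0.86, 0, 0], "spin": 0}])

```text
time: 23.0
ee_pos: [0.5154, 0.1414, -0.014]
eef_rot: [0.799, 0.602, 0.0, -0.0]
ft_force: [0.5, 0.3, 0.6]
width: 0.0157
grip_force: 0.2
```

Emit:
carry_out(deltas=[{"hand": 16, "dp": [0, 0, 0], "spin": 0}, {"hand": 16, "dp": [-0.04, 0, 0], "spin": 0}, {"hand": 16, "dp": [-0.08, 0, 0], "spin": 0}, {"hand": 16, "dp": [-0.08, 0, -0.1], "spin": 0}, {"hand": 16, "dp": [-0.08, 0, -0.22], "spin": 0}, {"hand": 24, "dp": [-0.1, 0.05, -0.3], "spin": -0.04}, {"hand": 24, "dp": [-0.28, 0.15, -0.3], "spin": -0.08}, {"hand": 24, "dp": [-0.46, 0.25, -0.3], "spin": -0.12}, {"hand": 24, "dp": [-0.6, 0.4, -0.3], "spin": -0.16}, {"hand": 24, "dp": [-0.6, 0.5, -0.3], "spin": -0.178}, {"hand": 24, "dp": [-0.6, 0.5, -0.3], "spin": -0.178}, {"hand": 24, "dp": [-0.6, 0.5, -0.3], "spin": -0.178}])

```text
time: 24.2
ee_pos: [0.5932, -0.0396, 0.0605]
eef_rot: [0.603, 0.798, -0.0, -0.001]
ft_force: [0.2, 1.1, -0.0]
width: 0.0242
grip_force: 0.0
```

Run:
```python
from h import *
plan((647,-95,60),(647,-95,-14),deg=-16)
for n in('top','side'):
 for o in offcuts(n,camera(n)):
  if o[3]<3000 and o[1]>-250:print(n,'c %.0f %.0f'%o[:2],'A %.0f'%o[3],o[4].tolist())
```

```text
t 24.2 [593.2 -39.6  60.5] ang -15.9 tilt -1.000 w 0.0242 [ 0.2  1.1 -0. ]
(647, -95, 60) [-0.272, 0.147, 0.002]
(647, -95, -14) [-0.272, 0.147, 0.298]
spin -0.0007
side c 644 -43 A 2061 [[646.0, -13.0], [616.0, -49.0], [643.0, -74.0], [674.0, -37.0]]
```

Emit:
carry_out(deltas=[{"hand": 24, "dp": [-0.15, 0.1, 0], "spin": 0}, {"hand": 24, "dp": [-0.29, 0.196, 0], "spin": 0}, {"hand": 24, "dp": [-0.29, 0.196, 0], "spin": 0}, {"hand": 24, "dp": [-0.29, 0.196, 0.05], "spin": 0}, {"hand": 24, "dp": [-0.29, 0.196, 0.15], "spin": 0}, {"hand": 24, "dp": [-0.29, 0.196, 0.25], "spin": 0}, {"hand": 24, "dp": [-0.29, 0.196, 0.298], "spin": 0}, {"hand": 24, "dp": [-0.29, 0.196, 0.298], "spin": 0}, {"hand": 24, "dp": [-0.29, 0.196, 0.298], "spin": 0}])

```text
time: 25.2
ee_pos: [0.6611, -0.0941, -0.0128]
eef_rot: [0.602, 0.799, 0.0, 0.0]
ft_force: [0.4, -0.4, 0.0]
width: 0.0239
grip_force: 0.0
```

Run:
```python
from h import *
plan();wrist_brown()
```

```text
t 25.2 [661.1 -94.1 -12.8] ang -16.0 tilt -1.000 w 0.0239 [ 0.4 -0.4  0. ]
wrist [[586, 396], [565, 373], [401, 372], [399, 378], [107, 379], [94, 394]] [[797.0, -112.0], [783.0, -104.0], [579.0, -166.0], [575.0, -176.0]]
wrist [[398, 285], [394, 301], [401, 305], [403, 334], [394, 346], [397, 356], [407, 360], [410, 311], [406, 291]] [[695.0, -84.0], [703.0, -113.0], [711.0, -118.0]]
wrist [[240, 284], [234, 288], [229, 314], [233, 360], [242, 357], [246, 345], [237, 336], [239, 305], [246, 301]] [[628.0, -103.0], [633.0, -141.0], [637.0, -132.0]]
wrist [[346, 76], [242, 139], [302, 239], [403, 183], [379, 139], [399, 177], [396, 182], [391, 177], [385, 185], [379, 178], [383, 175], [375, 173], [380, 192], [346, 188], [343, 193], [328, 189], [313, 194], [316, 181], [317, 193], [319, 180], [311, 169], [304, 169], [314, 160], [303, 155], [312, 138], [305, 133], [305, 139], [302, 132], [314, 129], [307, 126], [319, 118], [309, 117], [327, 105], [328, 99], [320, 98], [324, 90], [332, 93], [325, 97], [333, 90], [336, 95], [348, 82], [376, 133]] [[647.0, -7.0], [614.0, -42.0], [648.0, -76.0], [682.0, -41.0], [667.0, -27.0], [680.0, -41.0], [648.0, -56.0], [637.0, -33.0], [640.0, -15.0], [649.0, -9.0], [665.0, -25.0]]
```

The square's rear corner (wrist column 302) is inside the finger gap. Pushing.

Emit:
carry_out(deltas=[{"hand": 24, "dp": [0.03, 0, 0], "spin": 0}, {"hand": 24, "dp": [0.06, 0, 0], "spin": 0}, {"hand": 24, "dp": [0.08, 0, 0], "spin": 0}, {"hand": 24, "dp": [0.1, 0, 0], "spin": 0}, {"hand": 24, "dp": [0.12, 0, 0], "spin": 0}, {"hand": 24, "dp": [0.15, 0, 0], "spin": 0}, {"hand": 24, "dp": [0.18, 0, 0], "spin": 0}, {"hand": 24, "dp": [0.21, 0, 0], "spin": 0}, {"hand": 24, "dp": [0.24, 0, 0], "spin": 0}, {"hand": 24, "dp": [0.27, 0, 0], "spin": 0}, {"hand": 24, "dp": [0.3, 0, 0], "spin": 0}, {"hand": 24, "dp": [0.33, 0, 0], "spin": 0}, {"hand": 24, "dp": [0.36, 0, 0], "spin": 0}, {"hand": 24, "dp": [0.39, 0, 0], "spin": 0}, {"hand": 24, "dp": [0.42, 0, 0], "spin": 0}, {"hand": 24, "dp": [0.45, 0, 0], "spin": 0}, {"hand": 24, "dp": [0.48, 0, 0], "spin": 0}, {"hand": 24, "dp": [0.5, 0, 0], "spin": 0}])

```text
time: 27.05
ee_pos: [0.6263, 0.0263, -0.0135]
eef_rot: [0.602, 0.799, 0.0, -0.0]
ft_force: [0.1, -0.2, -0.3]
width: 0.0239
grip_force: 0.2
```

Run:
```python
from h import *
plan();wrist_brown()
```

```text
t 27.1 [626.3  26.3 -13.5] ang -16.0 tilt -1.000 w 0.0239 [ 0.1 -0.2 -0.3]
wrist [[585, 396], [564, 373], [402, 372], [399, 379], [358, 380], [109, 379], [95, 393]] [[761.0, 8.0], [747.0, 17.0], [545.0, -45.0], [541.0, -55.0]]
wrist [[398, 285], [394, 301], [401, 305], [403, 330], [401, 341], [394, 343], [400, 359], [406, 360], [410, 311], [406, 290]] [[660.0, 36.0], [675.0, 2.0]]
wrist [[242, 285], [235, 287], [230, 308], [233, 360], [245, 347], [237, 335], [238, 309], [246, 301]] [[594.0, 17.0], [598.0, -20.0]]
wrist [[344, 157], [246, 217], [299, 302], [321, 301], [399, 259]] [[621.0, 83.0], [588.0, 48.0], [620.0, 16.0], [657.0, 48.0]]
```

Emit:
carry_out(deltas=[{"hand": 24, "dp": [0.03, 0, 0], "spin": 0}, {"hand": 24, "dp": [0.06, 0, 0], "spin": 0}, {"hand": 24, "dp": [0.1, 0, 0], "spin": 0}, {"hand": 24, "dp": [0.14, 0, 0], "spin": 0}, {"hand": 24, "dp": [0.18, 0.002, 0], "spin": 0}, {"hand": 24, "dp": [0.215, 0.006, 0], "spin": 0}, {"hand": 24, "dp": [0.25, 0.013, 0], "spin": 0}, {"hand": 24, "dp": [0.285, 0.022, 0], "spin": 0}, {"hand": 24, "dp": [0.32, 0.032, 0], "spin": 0}, {"hand": 24, "dp": [0.355, 0.042, 0], "spin": 0}, {"hand": 24, "dp": [0.39, 0.052, 0], "spin": 0}, {"hand": 24, "dp": [0.425, 0.062, 0], "spin": 0}, {"hand": 24, "dp": [0.46, 0.072, 0], "spin": 0}, {"hand": 24, "dp": [0.495, 0.082, 0], "spin": 0}, {"hand": 24, "dp": [0.53, 0.092, 0], "spin": 0}, {"hand": 24, "dp": [0.565, 0.102, 0], "spin": 0}, {"hand": 24, "dp": [0.6, 0.112, 0], "spin": 0}, {"hand": 24, "dp": [0.615, 0.117, 0], "spin": 0}, {"hand": 24, "dp": [0.62, 0.12, 0], "spin": 0}, {"hand": 24, "dp": [0.62, 0.12, 0], "spin": 0}])

```text
time: 29.1
ee_pos: [0.6127, 0.1827, -0.0136]
eef_rot: [0.602, 0.799, -0.0, 0.0]
ft_force: [-0.1, -0.1, 0.2]
width: 0.0239
grip_force: 0.0
```

Emit:
carry_out(deltas=[{"hand": 24, "dp": [-0.03, 0, 0], "spin": 0}, {"hand": 24, "dp": [-0.07, 0, 0], "spin": 0}, {"hand": 24, "dp": [-0.12, 0, 0], "spin": 0}, {"hand": 24, "dp": [-0.12, 0, -0.1], "spin": 0}, {"hand": 24, "dp": [-0.12, 0, -0.25], "spin": 0}, {"hand": 24, "dp": [-0.2, 0, -0.4], "spin": 0}, {"hand": 24, "dp": [-0.4, 0, -0.5], "spin": 0}, {"hand": 24, "dp": [-0.6, 0, -0.5], "spin": 0}, {"hand": 24, "dp": [-0.8, 0, -0.5], "spin": 0}, {"hand": 24, "dp": [-1.0, 0, -0.5], "spin": 0}, {"hand": 24, "dp": [-1.0, 0, -0.5], "spin": 0}, {"hand": 24, "dp": [-1.0, 0, -0.5], "spin": 0}, {"hand": 24, "dp": [-1.0, 0, -0.5], "spin": 0}])

```text
time: 30.4
ee_pos: [0.6812, -0.0569, 0.1114]
eef_rot: [0.602, 0.799, 0.0, -0.0]
ft_force: [-0.6, 1.2, -0.2]
width: 0.0245
grip_force: 0.0
```

Run:
```python
from h import *
plan()
for n in('top','side'):
 im=camera(n)
 for o in offcuts(n,im):
  print(n,'c %.0f %.0f'%o[:2],'A %.0f'%o[3],o[4].tolist() if o[1]>0 else '')
 cv2.imwrite(f'pics/{n}9.png',im[:,:,::-1])
```

```text
t 30.4 [681.2 -56.9 111.4] ang -16.0 tilt -1.000 w 0.0245 [-0.6  1.2 -0.2]
top c 514 206 A 3377 [[531.0, 149.0], [545.0, 199.0], [516.0, 212.0], [524.0, 262.0], [505.0, 265.0], [502.0, 244.0], [477.0, 240.0], [474.0, 220.0], [516.0, 214.0], [499.0, 160.0]]
top c 550 -344 A 1987 
top c 603 210 A 1566 [[629.0, 214.0], [602.0, 237.0], [576.0, 207.0], [606.0, 184.0]]
side c 547 -352 A 1995 
side c 624 -247 A 9965 
side c 604 209 A 1969 [[603.0, 240.0], [577.0, 198.0], [601.0, 179.0], [632.0, 219.0]]
side c 513 207 A 4172 [[508.0, 271.0], [502.0, 249.0], [480.0, 246.0], [474.0, 215.0], [510.0, 212.0], [499.0, 151.0], [529.0, 144.0], [548.0, 205.0], [523.0, 214.0], [527.0, 268.0]]
```

View pics/side9.png

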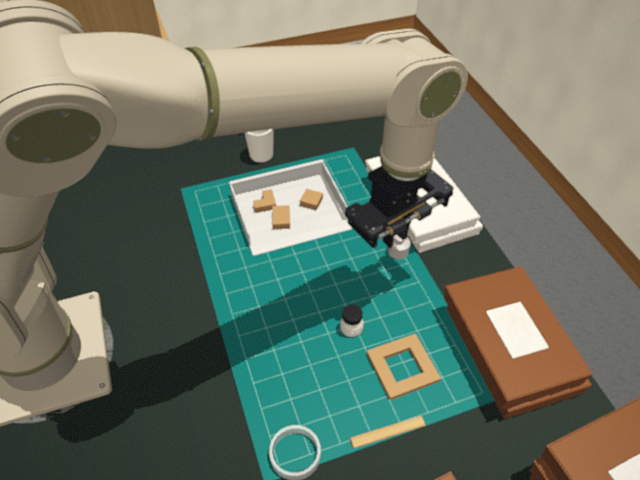

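The side view shows all three offcuts flat in the pan: ell at (264,200), oblong at (281,217), square at (311,199). The oblong's centre, the nearest to the lip, is about 40 mm past the inner edge. The bystanders are where they began, and the arm is clear.

```bash
python3 -c "
from bench import *
print(close_job())"
```

```text
the job is handed in; nothing more can be done
None
```

I swept all three offcuts into the scrap pan, where they lie flat with centres about 40 mm or more past the lip's inner edge. The bystanders looked unmoved in the last picture, and the job was handed in at about 30 s; no verdict came back.

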